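# Proof-load a glued wood joint on the sprung pull tester

### The job

The glued wooden lap joint in the pull tester has to be proof-loaded to the load that the rider on the edge of the scale is set to. First push the trailing pointer back down the scale by its knob until it rests against the tester's own pointer at zero; then pull the handle slowly until that pointer stands level with the rider, to within half a scale division and never a whole division past it, and hold it there for about two seconds. Then ease the handle all the way home without letting it snap back, so that the trailing pointer alone stays behind level with the rider; do not shift the rider, and leave the other things on the table where they are.

Things in the scene. Friction and masses are not known exactly. Their poses are not given: they have to be found in the camera images.
- tester: Pull tester, fast on the table: grey base plate 490 x 100 mm, top 15 mm above the table, with an aluminium spring case at one end and a sprung pulling carriage with a handle at the other. Origin: underside of the base near its middle (base spans x -240 to 250, y -50 to 50 mm). +x runs lengthwise in the direction of the pull, from spring case to handle; +z is up.
- scale_zero (a point): Middle of the scale's zero line, on the white scale plate (166 x 70 mm, upper face 63 mm above the table) that tops the spring case. The plate reaches 30 mm behind this point and 136 mm ahead along the tester's +x. A line follows every 8 mm (one division, 1 N) towards +x, every fifth one longer.
- pull (a joint): Pull-out of the sprung rod (m): rod, pointer, glued test piece, clamp carriage and handle all move together along the tester's +x. 0 = home (pointer on the zero line), at most 0.090. A spring draws it home: 1 N at home and 1 N more for every 8 mm (125 N/m); let go, it snaps back.
- pull_bar (a point): Middle of the handle's crossbar: round black sleeve 14 mm thick, 74 mm long, along the tester's y axis, 56 mm above the table. Two side bars join it to the carriage and leave an opening of 53 mm (along x, behind the crossbar) by 76 mm (along y), where a shut gripper can hook the crossbar from behind.
- handle_gap (a point): Middle of that opening between carriage and crossbar (56 mm above the table), 33 mm behind the crossbar's middle line; it moves with the handle. The carriage's screws, 67 mm high, stand 59 mm behind this point. Guide rods and a stop block under the path of the handle reach 32 mm above the table: keep fingertips above 34 mm.
- pointer_edge (a point): Reading edge of the tester's own pointer (low dark steel finger, 4 mm high, on the scale plate, fixed to the sprung rod): the edge that faces the tester's +x. On the zero line when the rod is home.
- trail (a joint): Place of the trailing pointer on the scale (m): 0 = at zero, resting against the home pointer; at most 0.094. It slides along the tester's x and stays by friction (about 1 N) where it is left. The tester's pointer pushes it ahead towards +x, edge to edge, and leaves it behind when going back. At the start it stands beyond the rider, left there by the previous test.
- trail_edge (a point): Reading edge of the trailing pointer: the edge that faces the tester's -x and meets the tester's own pointer. It is level with the rider when both have the same place along the tester's x axis.
- trail_knob (a point): Centre of the trailing pointer's knob: upright black cylinder 14 mm in diameter, 67 to 85 mm above the table, 12 mm off the tester's middle line towards +y and 7 mm farther along +x than the trailing pointer's reading edge. To be pushed from the side.
- rider (a joint): Where the rider is clamped on the scale (m from zero, same scale as pull and trail): the load asked for, different every time, 0.036 to 0.064. A push of about 8 N would shift it.
- rider_mark (a point): Tip of the rider's steel finger: the mark to reach. The rider is a small steel clip 12 mm wide on the tester's -y edge of the scale plate, top 68 mm above the table. The axes of this point are those of the tester.
- dropper_bottle: Small dropper bottle with a black top, 33 mm across and 92 mm high, standing on the table behind the tester (its +y side). Origin at the middle of its underside. Bystander.
- piece_a: Spare glued lap joint of two pale wood strips, 125 x 20 x 12 mm, lying on the table in front of the tester (its -y side). Origin at the middle of its underside. Bystander.
- piece_b: A second spare lap joint like it, beside the first, a little nearer to the table's edge. Bystander.
- pencil: Red pencil, 165 mm long and 8 mm thick, lying in front of the tester towards the handle end. Bystander.
- spoon_spatula: Red plastic spoon spatula, 186 mm long and 6 mm thick, lying behind the tester towards the handle end. Bystander.

How it is judged:
By the outcome, as a careful person would: the job done as asked, in the order asked, and still so for the second after the job is handed in, with the robot touching nothing.
It also fails if it takes over 53 s, if anything falls off the work surface, if the arm or the gripper's body presses on something with over 40 N, if the wrist force passes 120 N, or if a joint passes its speed limit or range.

### The arm

A 6-joint arm with a two-finger parallel gripper is mounted at the origin on a cart in front of the work surface, level with it; the furniture and walls round the work are solid. World frame = base frame: x ahead of the robot, y to its left, z up, the work surface at z = 0. Lengths are in m, angles in degrees, forces in N, time in s.
With the tool pointing down it reaches from about 0.375 to 0.825 m from the base axis. Payload 5.5 kg.
Tool frame: the origin (TCP) lies midway between the tips of the shut fingers; the grasp point (between the pads) lies 19 mm behind it (robot.grip_point_offset is the distance from the TCP to the grasp point, in m); z points along the fingers, y is the line along which they close (so a half turn about z gives the same grasp; the last joint's range is limited). The gripper opens to 85 mm and grips with 20 to 120 N. Pads are 22 mm wide; open, the fingers measure 114 mm over their backs; the gripper's body (76 mm by 85 mm) begins 54 mm behind the grasp point. The pads swing forward as they close: fully open they stand 13 mm farther back than shut.
Start: joints at [72.307, 17.962, -2.699, 69.339, 0, 90], TCP at [0.182, 0.572, 0.231] pointing down, gripper open.
Joint ranges: [-152.73, 152.73], [-39.44, 99.34], [-58.76, 71.6], [-118.89, 123.64], [-81.53, 83.1], [-180, 180]. Speed limits (degrees/s): [136.94, 136.94, 172.46, 180, 180, 180].

### API

Orientations are given as [roll, pitch, yaw] about the fixed x, y, z axes, in that order (R = Rz(yaw) Ry(pitch) Rx(roll)).
In Python, from workcell import robot, viewer gives the robot as it stands (robot), with the cameras (viewer).
- The arm moves only by the tool advance, called after "Emit:" as name(argument=value, ...) on one line, values as JSON. Schema: {"type":"object","properties":{"segments":{"type":"array","items":{"type":"array","items":{"type":"array","items":{"type":"number"},"minItems":6,"maxItems":6},"minItems":1,"maxItems":20},"minItems":1,"maxItems":1},"jaw":{"type":"number"},"force":{"type":"number"},"only":{"type":"string"},"quiet":{"type":"boolean"},"lines":{"type":"string"}},"required":["segments"],"additionalProperties":false}. segments is a list that holds a single list of rows (three levels of brackets), with 1 to 20 rows, each of 6 numbers: dx, dy, dz in m, then a rotation vector rx, ry, rz in degrees; each row shifts and turns the commanded pose from where the row before left it, along the tool's axes as they then stand; what a row does not reach is not made up. A row lasts 1/8 s, in which the tool goes at most 0.0625 m and 10.7 degrees, less where a joint would pass 70% of its speed; a pose out of reach is approached as far as the arm can. jaw is the opening from 0.0 (shut) to 1.0 (fully open), set as the call begins (left out keeps the last). The fingers move at their own pace and stop on an object; force is the grip in N (left out, the last holds). Time passes only in rows, so rows that do not move let the fingers close. The tool returns the time, the measured TCP pose, the force, the opening and the grip force at its end. only (a regular expression) keeps the lines of the reply that match it, lines (a string "A,B") keeps lines A to B, and quiet returns only ok. Input that does not fit is refused with a message, and nothing moves.
- robot.sense(): the state, without advancing time (a new reading comes with each control period).
- viewer.grab_frame(name): name is "scene" or "top" or "wrist"; returns a dict with "color" (400x640x3 uint8, red, green, blue), "intrinsics" (3x3 intrinsics, pixels), "k1" (the pictures are not rectified: a ray, as slopes to the right and down, at radius r is drawn at 1 + k1 r^2 times it, then the intrinsics apply), "origin" and "rotation" of the camera in the world. Camera axes: x right, y down, z forward; pixel columns grow to the right and rows downward; lengths in m; the calibration is good to about 2 mm. A picture is of the moment at which its call begins. There is no depth.
- robot.close_job(): hands the job in; it is judged then, once.
The state is a dict: "clock": time; "joint_pos": joint angles; "joint_velocities": joint speeds; "tau": joint torques, N m; "tcp_pos": TCP position; "ee_rot": TCP orientation; "contact_force": force on the tool from outside, world axes, zero at the start; "moment": the same for the moment, N m; "gripper_width": opening from 0.0 (shut) to 1.0 (fully open); "grip_force": force on a finger pad.
Only numpy, scipy, OpenCV 4.12 (cv2) and the standard library are available. Lean on these libraries where they do the work, as an engineer would, in place of code of your own. Each camera call takes 0.05 s, during which the arm holds its last target. There are 200 camera calls.

## Working session

There is one attempt and no reset: what is moved stays moved. The work goes in short steps, Python scripts to look and compute and a tool call to move; the robot and the scene stay as the last step left them, time stands still between calls to the robot, and variables do not carry over. Pictures are saved under pics/ and viewed, at most 10 in all, crops included, and the job is handed in when it is done.

```bash
ls; mkdir -p pics; cat > h.py <<'E'
import numpy as np, cv2
from workcell import robot, viewer
def grab(n,save=None):
    f=viewer.grab_frame(n)
    if save: cv2.imwrite('pics/'+save+'.png',f['color'][:,:,::-1])
    return f
def ray(f,u,v):
    K=np.array(f['intrinsics']);k=f['k1']
    d=np.array([(u-K[0,2])/K[0,0],(v-K[1,2])/K[1,1]]);s=d.copy()
    for _ in range(30): s=d/(1+k*(s@s))
    return np.array(f['origin']),np.array(f['rotation'])@np.r_[s,1]
def onz(f,u,v,z):
    o,d=ray(f,u,v); return o+d*(z-o[2])/d[2]
def tri(f1,p1,f2,p2):
    o1,d1=ray(f1,*p1);o2,d2=ray(f2,*p2)
    t=np.linalg.lstsq(np.c_[d1,-d2],o2-o1,rcond=None)[0]
    a,b=o1+d1*t[0],o2+d2*t[1]; return (a+b)/2,np.linalg.norm(a-b)
def proj(f,p):
    K=np.array(f['intrinsics']);c=np.array(f['rotation']).T@(np.asarray(p)-f['origin']);s=c[:2]/c[2]
    s=s*(1+f['k1']*(s@s)); return K[:2,:2]@s+K[:2,2]
E
python3 - <<'E'
from h import *
for n in ('scene','top','wrist'):
    f=grab(n,n+'0'); print(n,f['origin'],f['intrinsics'],f['k1'])
a=[cv2.imread(f'pics/{n}0.png') for n in('top','wrist')]
print(robot.sense())
E
```

```text
pics
workcell.py
scene [ 0.25654942 -0.55080378  0.88537694] [[464.91616144   0.         320.61511833]
 [  0.         464.91616144 199.53000184]
 [  0.           0.           1.        ]] 0.016613316799821583
top [0.29928109 0.04610844 1.18718911] [[469.89284024   0.         317.08602312]
 [  0.         469.89284024 196.88622784]
 [  0.           0.           1.        ]] -0.06944293490217308
wrist [0.11291706 0.59418828 0.3723852 ] [[306.82316015   0.         319.47709968]
 [  0.         306.82316015 194.40704166]
 [  0.           0.           1.        ]] -0.02234442670571079
{'clock': 0.15, 'joint_pos': array([ 7.23080234e+01,  1.79935203e+01, -2.73846115e+00,  6.93377909e+01,
        4.11237802e-04,  9.00018524e+01]), 'joint_velocities': array([ 0.00352037, -0.08721111,  0.04826382, -0.05887194, -0.0800565 ,
        0.09850099]), 'tau': array([ 1.08017062e-03, -5.40045691e+01,  3.40059221e+01,  1.32323045e-02,
        3.31361059e-05,  4.98144928e-06]), 'tcp_pos': array([0.18221549, 0.57124055, 0.23066683]), 'ee_rot': array([-1.79930228e+02, -4.08981775e-04,  1.62306171e+02]), 'contact_force': array([ 0.01109021, -0.43168201,  0.33191565]), 'moment': array([-0.00949062, -0.01809654, -0.00179959]), 'grip_force': 0.0, 'gripper_width': 0.9989982813524273}
```

View pics/scene0.png

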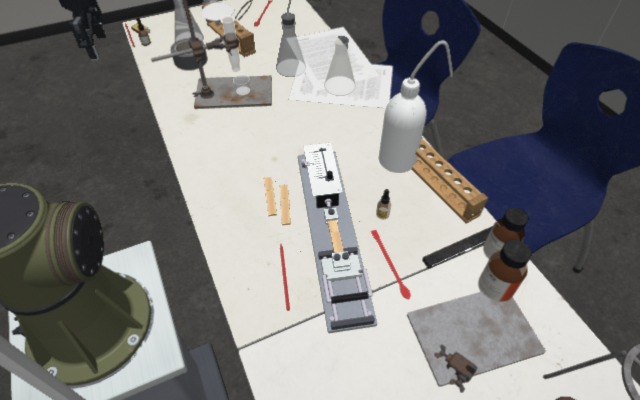

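View pics/top0.png

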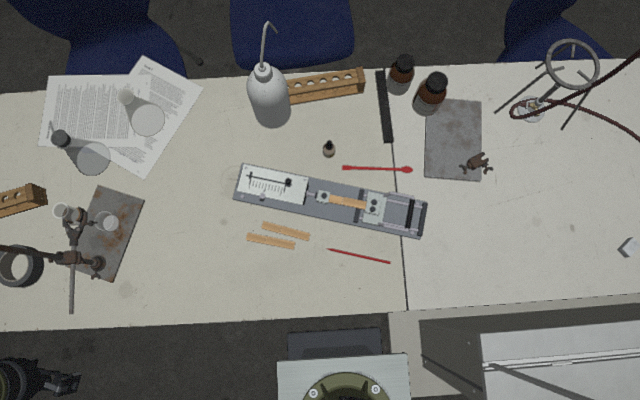

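The scene picture shows the tester with its spring case away from the robot's right and the handle near the seam. In the top picture the tester runs from (237,180) to (427,225), with the knob near (288,182) and the crossbar near (411,213). The spare pieces and pencil are on the robot's side; the bottle and spatula are behind.

```bash
python3 - <<'E'
from h import *
a=cv2.imread('pics/top0.png')[150:250,225:440]
b=cv2.imread('pics/scene0.png')[135:335,285:385]
A=cv2.resize(a,None,fx=3.5,fy=3.5,interpolation=2); B=cv2.resize(b[:75],None,fx=3.2,fy=3.2,interpolation=2)
B2=cv2.resize(b[75:],None,fx=1.9,fy=1.9,interpolation=2)
o=np.zeros((600,760,3),'u1');o[:A.shape[0],:A.shape[1]]=A[:, :760];o[355:355+B.shape[0],:B.shape[1]]=B;o[355:355+B2.shape[0],400:400+B2.shape[1]]=B2
cv2.imwrite('pics/c1.png',o)
f=grab('top')
for n,u,v,z in [('knob',288,182,.085),('bar',411,213,.063)]: print(n,onz(f,u,v,z))
E
```

```text
Traceback (most recent call last):
  File "h.py", line 13, in onz
    o,d=ray(f,u,v); return o+d*(z-o[2])/d[2]
                                        ~^^^
IndexError: invalid index to scalar variable.
```

View pics/c1.png

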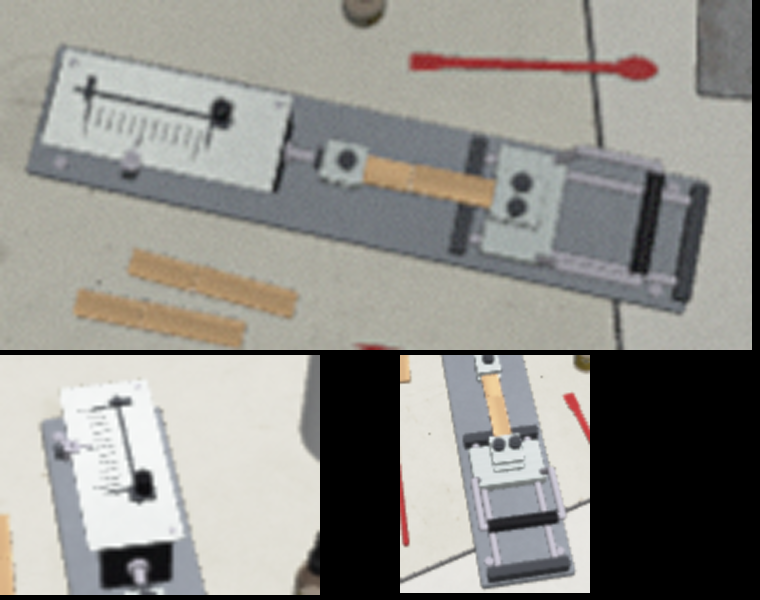

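The crop shows the own pointer near (90,92), knob near (221,112), rider finger near (130,160) and crossbar centre near (648,222), all in crop pixels. In the top picture that puts the knob at about (288,182) and the bar at (410,213). In the scene picture the knob is near (330,176) and the bar near (349,297).

```bash
python3 - <<'E'
from h import *
print(viewer.grab_frame('top')['rotation'],viewer.grab_frame('wrist')['rotation'])
E
sed -i "s/^def grab/from scipy.spatial.transform import Rotation as Ro\ndef grab/; s/    if save/    if np.size(f['rotation'])==3: f['rotation']=Ro.from_euler('xyz',f['rotation'],degrees=True).as_matrix()\n    if save/" h.py
python3 - <<'E'
from h import *
t=grab('top');s=grab('scene');w=grab('wrist')
print(t['rotation'],w['rotation'])
k,e=tri(t,(288.1,181.5),s,(329.7,175)); print('knob',k,e)
b,e=tri(t,(410.1,213.4),s,(349.2,296.8)); print('bar',b,e)
x=b-k;print(np.degrees(np.arctan2(x[1],x[0])))
print(onz(t,262.1,195.7,.066))
# tester edges on plane z=.015 from top corners
for p in [(62,45),(292,97),(275,192),(42,140)]: print('plate',onz(t,225+p[0]/3.5,150+p[1]/3.5,.063))
c=robot.sense(); R=Ro.from_euler('xyz',c['ee_rot'],degrees=True).as_matrix()
print('wrist cam in tool',R.T@(w['origin']-c['tcp_pos']),R.T@w['rotation'])
E
```

```text
[-168.07697341    0.24255179  -93.35304003] [1.63324052e+02 4.20497855e-02 7.23756489e+01]
[[-0.05848767 -0.97669991  0.206486  ]
 [-0.99827916  0.05809946 -0.00794861]
 [-0.00423331 -0.20659557 -0.97841727]] [[ 3.02775267e-01  9.12994288e-01  2.73438416e-01]
 [ 9.53061964e-01 -2.89993528e-01 -8.70439349e-02]
 [-1.75244434e-04  2.86958505e-01 -9.57942997e-01]]
knob [0.57770888 0.10530279 0.07334343] 0.001655272624164627
bar [ 0.48287214 -0.18751345  0.0576503 ] 0.00024173868181800285
-107.94599888229835
[0.54683376 0.17095222 0.066     ]
plate [0.63399    0.21678965 0.063     ]
plate [0.58605659 0.05546874 0.063     ]
plate [0.51866736 0.07101368 0.063     ]
plate [0.56550961 0.23260133 0.063     ]
wrist cam in tool [ 0.07300813  0.00069367 -0.14183689] [[ 1.18438177e-03 -9.57946289e-01 -2.86945123e-01]
 [ 9.99999298e-01  1.12825193e-03  3.60961651e-04]
 [-2.20354841e-05 -2.86945350e-01  9.57946954e-01]]
```

Emit:
advance(segments=[[[-0.015,-0.01,0,0,0,0],[-0.03,-0.02,0.005,0,0,0],[-0.038,-0.026,0.006,0,0,0],[-0.038,-0.026,0.006,0,0,0],[-0.038,-0.026,0.006,0,0,0],[-0.038,-0.026,0.006,0,0,0],[-0.038,-0.026,0.006,0,0,0],[-0.038,-0.026,0.006,0,0,0],[-0.038,-0.026,0.006,0,0,0],[-0.038,-0.026,0.006,0,0,0],[-0.038,-0.026,0.006,0,0,0],[-0.038,-0.026,0.006,0,0,0],[-0.038,-0.026,0.006,0,0,0],[-0.038,-0.026,0.006,0,0,0],[-0.013,-0.012,0.005,0,0,-1],[-0.005,-0.004,0.003,0,0,-0.7],[0,0,0,0,0,0]]], jaw=0, force=30)

```text
clock: 2.58
tcp_pos: [0.5675, 0.0725, 0.1462]
ee_rot: [-180.0, -0.0, 164.0]
contact_force: [-0.4, 0.5, 0.7]
gripper_width: 0.001
grip_force: 0.0
```

```bash
python3 - <<'E'
from h import *
w=grab('wrist','w1');c=robot.sense();print(c['tcp_pos'],c['ee_rot'],c['contact_force'],w['origin'])
E
```

```text
[0.56756381 0.07301075 0.14640456] [ 1.79996017e+02 -1.98296304e-02  1.64004374e+02] [ 0.35885263  0.01192261 -0.54177835] [0.4976767  0.0932912  0.28806222]
```

View pics/w1.png

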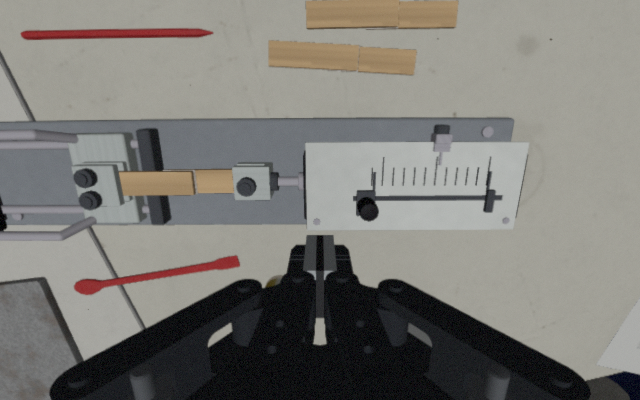

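The picture shows the scale at pixels (305–527, 143–230). Zero and the own pointer are near u 490, the rider finger near (439,155), the trailing knob near (368,209), and the shut fingers at about (320,290).

```bash
python3 - <<'E'
from h import *
a=cv2.imread('pics/w1.png')[118:240,340:520]
cv2.imwrite('pics/w1c.png',cv2.resize(a,None,fx=4.4,fy=4.4,interpolation=cv2.INTER_CUBIC))
g=cv2.cvtColor(cv2.imread('pics/w1.png'),6)
print(g[180:183,370:500].mean(0).astype(int))
print(g[160:163,370:500].mean(0).astype(int))
E
```

```text
[168 103 106  63  70 116 174 177 176 177 173 142 101 166 177 178 178 177
 177 177 177 166 108 121 173 177 178 177 179 178 179 175 155 104 155 177
 179 179 180 179 179 178 165 108 124 174 179 179 179 179 179 178 177 156
 113 153 175 178 178 179 178 178 177 160 114 135 175 179 178 179 179 180
 181 177 148 114 157 179 180 180 182 180 180 178 156 112 148 174 179 181
 181 181 181 181 177 123 105 167 180 180 180 181 179 180 178 156  93 154
 178 180 180 180 180 178 177 167  93  38  50  75 128 174 179 179 179 180
 180 179 180 179]
[174 176 175 175 176 176 176 175 178 177 177 175 158  99 151 174 176 176
 176 176 177 179 179 177 178 177 177 178 178 178 178 179 177 179 177 177
 178 177 176 176 176 177 177 178 177 178 177 178 178 179 179 179 179 180
 180 180 181 181 180 179 179 178 179 179 178 162 120 129 143 129 146 158
 175 179 180 181 180 180 180 180 181 179 180 180 181 180 180 180 180 179
 180 180 181 181 181 181 181 181 181 180 181 182 181 181 179 180 179 180
 180 180 179 181 179 180 179 180 180 179 167 119 122 174 181 181 181 181
 181 180 180 181]
```

View pics/w1c.png

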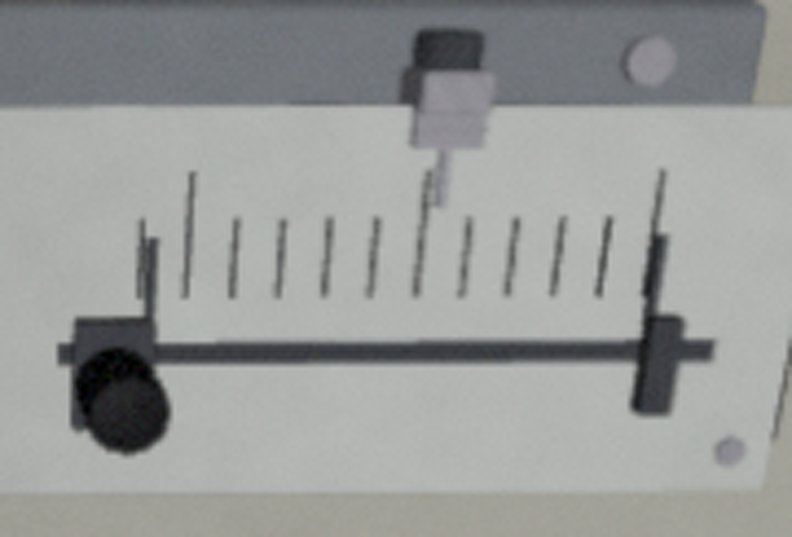

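The enlargement shows eleven ticks 10.5 px apart. The zero line meets the own pointer's left edge near u 487, row 181, and the 10 N tick is at u 382. The rider tip is at about (440,164), just short of the 5 N line, and the knob top is centred near (369,212).

```bash
python3 - <<'E'
from h import *
w=grab('wrist')
z=.063
P0=onz(w,486.7,181,z);P10=onz(w,382.2,181,z);P5=onz(w,434.3,181,z)
d=P10-P0;print(P0,P10,np.linalg.norm(d),np.linalg.norm(P5-P0),np.degrees(np.arctan2(d[1],d[0])))
# plate edges: far -y edge v
for p in [(307,143),(515,142.5)]: print(onz(w,*p,z))
ex=d/np.linalg.norm(d);ey=np.array([-ex[1],ex[0],0])
loc=lambda p:((p-P0)@ex,(p-P0)@ey)
for h in(.063,.065,.067,.068): print('rider',h,loc(onz(w,439.9,164.3,h)))
print('knob top',loc(onz(w,368.7,212.5,.085)),onz(w,368.7,212.5,.085))
# trail edge: right edge of trailing finger (crop 158,240) 
print('trail edge',loc(onz(w,340+158/4.4,118+270/4.4,.067)),'pointer edge',loc(onz(w,340+650/4.4,118+270/4.4,.067)))
c=robot.sense()['tcp_pos'];print('tcp loc',loc(c))
# bar (front) from top/scene
print('bar',loc(np.array([.48287,-.18751,.0577])))
E
```

```text
[0.58711846 0.20071357 0.063     ] [0.56525653 0.12389784 0.063     ] 0.07986614953848781 0.040221814089002064 -105.88647137168985
[0.52223138 0.07731047 0.063     ]
[0.56356399 0.22473399 0.063     ]
rider 0.063 (np.float64(0.03736926716502328), np.float64(-0.012852112491908974))
rider 0.065 (np.float64(0.03816822831388379), np.float64(-0.013242465490386372))
rider 0.067 (np.float64(0.0389671894627443), np.float64(-0.013632818488863654))
rider 0.068 (np.float64(0.039366670037174555), np.float64(-0.013827994988102296))
knob top (np.float64(0.09270435606800682), np.float64(0.0173089232055056)) [0.57839013 0.10681196 0.085     ]
trail edge (np.float64(0.08546070861265624), np.float64(-0.0022625890186450622)) pointer edge (np.float64(0.0016793095097441934), np.float64(-0.0022687384595022077))
tcp loc (np.float64(0.12782240106771786), np.float64(0.016082594117467635))
bar (np.float64(0.40193190529844947), np.float64(0.006002470614189227))
```

Emit:
advance(segments=[[[0,0,0.02,0,0,0],[0,0,0.03,0,0,0],[0,0,0.02,0,0,0],[0,0,0.0025,0,0,0],[0,0.005,0,0,0,0],[0,0.008,0,0,0,0],[0,0.008,0,0,0,0],[0,0.008,0,0,0,0],[0,0.008,0,0,0,0],[0,0.008,0,0,0,0],[0,0.008,0,0,0,0],[0,0.008,0,0,0,0],[0,0.008,0,0,0,0],[0,0.008,0,0,0,0],[0,0.005,0,0,0,0],[0,0.003,0,0,0,0],[0,0,0,0,0,0]]])

```text
clock: 4.8
tcp_pos: [0.5915, 0.1548, 0.0737]
ee_rot: [180.0, -0.0, 164.0]
contact_force: [1.0, -0.1, -0.4]
gripper_width: 0.003
grip_force: 0.0
```

```bash
python3 - <<'E'
from h import *
w=grab('wrist','w2');a=cv2.imread('pics/w2.png')[60:260,180:380]
cv2.imwrite('pics/w2c.png',cv2.resize(a,None,fx=3,fy=3,interpolation=cv2.INTER_CUBIC))
c=robot.sense();print(c['tcp_pos'],c['contact_force'],w['origin'])
E
```

```text
[0.59134084 0.15468803 0.07362793] [-0.0314755  -0.42687867 -0.3751934 ] [0.52149209 0.17553612 0.21556587]
```

View pics/w2c.png

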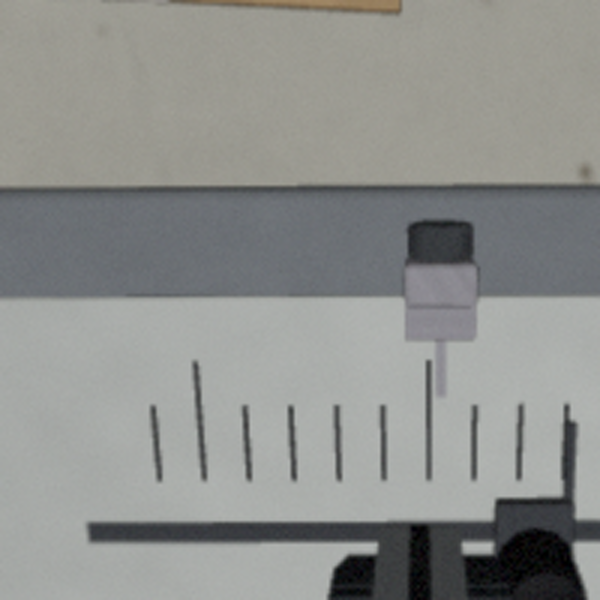

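The picture shows the 5 N tick at crop u 429 and the rider finger centred at u 441, so the rider is about 2 mm short of 40 mm. The knob is being pushed, and the trailing edge is now near crop u 576, about 14 mm from zero.

Emit:
advance(segments=[[[0,0.004,0,0,0,0],[0,0.004,0,0,0,0],[0,0.003,0,0,0,0],[0,0.001,0,0,0,0],[0,0,0,0,0,0]]])

```text
clock: 5.48
tcp_pos: [0.5948, 0.1663, 0.0738]
ee_rot: [180.0, -0.0, 164.0]
contact_force: [-1.6, 0.3, -0.6]
gripper_width: 0.003
grip_force: 0.1
```

```bash
python3 - <<'E'
from h import *
w=grab('wrist','w3')
P0=np.array([0.58711846,0.20071357,0.063]);a=np.radians(-105.89);ex=np.array([np.cos(a),np.sin(a),0]);ey=np.array([-ex[1],ex[0],0])
loc=lambda p:((p-P0)@ex,(p-P0)@ey)
c=robot.sense();print(loc(c['tcp_pos']),c['contact_force'],'cam',loc(w['origin']))
g=cv2.cvtColor(cv2.imread('pics/w3.png'),6)
v=int(proj(w,P0)[1]);print(proj(w,P0),proj(w,P0+.04*ex))
for r in range(v-22,v+14,3): print(r,g[r,300:440].tolist()[0:0],g[r,350:420].tolist())
E
```

```text
(np.float64(0.03099827656320857), np.float64(0.016884627737577044)) [-0.17416393  0.41221042  0.43116662] cam (np.float64(0.030201740729232027), np.float64(-0.05613466644140101))
[376.48560681 213.21558914] [300.93756269 213.26524828]
191 [] [176, 176, 177, 176, 176, 174, 174, 176, 175, 174, 174, 175, 173, 173, 173, 174, 174, 173, 173, 172, 173, 172, 172, 173, 172, 164, 81, 102, 167, 173, 174, 174, 172, 175, 175, 175, 174, 176, 173, 175, 173, 173, 172, 174, 173, 172, 172, 173, 171, 172, 173, 173, 173, 172, 173, 174, 173, 174, 175, 174, 173, 174, 174, 174, 174, 173, 173, 173, 172, 173]
194 [] [176, 175, 177, 176, 175, 175, 174, 176, 173, 171, 145, 128, 166, 170, 173, 175, 173, 173, 173, 173, 173, 174, 172, 171, 168, 135, 69, 103, 167, 173, 174, 175, 173, 174, 174, 175, 174, 172, 175, 173, 175, 173, 173, 173, 172, 173, 172, 171, 172, 171, 173, 171, 174, 174, 174, 173, 175, 174, 173, 176, 173, 173, 174, 173, 176, 174, 173, 173, 173, 172]
197 []
[... 2791 characters left out ...]
1 [] [174, 175, 175, 176, 174, 174, 175, 175, 177, 174, 174, 173, 174, 173, 173, 171, 165, 117, 63, 60, 78, 129, 168, 170, 163, 111, 61, 61, 76, 130, 167, 172, 171, 170, 171, 172, 172, 173, 173, 173, 173, 172, 172, 173, 173, 173, 174, 172, 173, 171, 173, 172, 171, 171, 171, 171, 172, 172, 170, 171, 172, 172, 172, 171, 172, 170, 174, 173, 172, 171]
224 [] [166, 167, 165, 167, 165, 165, 165, 166, 166, 166, 167, 166, 167, 165, 166, 164, 156, 105, 65, 52, 89, 147, 171, 171, 164, 93, 63, 61, 82, 139, 160, 163, 162, 161, 161, 164, 167, 171, 171, 171, 174, 171, 174, 173, 173, 173, 173, 172, 173, 171, 171, 170, 172, 174, 171, 170, 173, 172, 171, 172, 171, 172, 172, 171, 171, 172, 171, 174, 172, 173]
```

Emit:
advance(segments=[[[0,0.001,0,0,0,0],[0,0.0008,0,0,0,0],[0,0.0006,0,0,0,0],[0,0,0,0,0,0],[0,0,0,0,0,0]]])

```text
clock: 6.15
tcp_pos: [0.5955, 0.1684, 0.0738]
ee_rot: [180.0, -0.0, 164.0]
contact_force: [-1.4, -0.9, -0.2]
gripper_width: 0.0
grip_force: 0.3
```

```bash
python3 - <<'E'
from h import *
w=grab('wrist','w4')
P0=np.array([0.58711846,0.20071357,0.063]);a=np.radians(-105.89);ex=np.array([np.cos(a),np.sin(a),0]);ey=np.array([-ex[1],ex[0],0])
loc=lambda p:((p-P0)@ex,(p-P0)@ey)
c=robot.sense();print(loc(c['tcp_pos']),c['contact_force'],c['contact_force']@ex)
g=cv2.cvtColor(cv2.imread('pics/w4.png'),6)
for r in range(200,226,4): print(r,g[r,358:390].tolist())
# rider finger / 5th tick
v=proj(w,P0-.0135*ey+.038*ex);print(v)
for r in range(184,220,3): print(r,g[r,285:325].tolist())
E
```

```text
(np.float64(0.02875327359627146), np.float64(0.016887734911192876)) [ 0.23938033 -0.05573712  0.33326295] -0.01193291431045463
200 [168, 174, 173, 172, 172, 173, 172, 172, 174, 168, 105, 72, 66, 43, 40, 70, 77, 101, 163, 172, 170, 171, 170, 172, 172, 170, 170, 170, 171, 172, 169, 172]
204 [166, 172, 174, 171, 171, 173, 172, 171, 172, 164, 74, 53, 59, 55, 46, 57, 58, 96, 167, 171, 170, 173, 172, 172, 170, 171, 171, 170, 174, 171, 172, 172]
208 [166, 172, 171, 171, 172, 171, 172, 172, 167, 139, 71, 56, 58, 54, 51, 57, 65, 110, 167, 171, 171, 171, 173, 173, 173, 172, 173, 172, 174, 173, 173, 173]
212 [169, 172, 171, 175, 172, 171, 170, 172, 167, 136, 77, 58, 57, 48, 53, 56, 70, 116, 168, 173, 173, 171, 172, 174, 172, 173, 172, 173, 172, 173, 173, 171]
216 [170, 174, 171, 172, 172, 173, 173, 171, 165, 114, 60, 58, 53, 43, 55, 61, 78, 133, 168, 170, 172, 173, 173, 174, 173, 174, 172, 173, 174, 173, 172, 172]
220 [174, 174, 173, 172, 173, 174, 171,
[... 2030 characters left out ...]
, 172, 175, 173, 167, 95, 83, 168, 174, 175, 174, 174, 172, 174, 173, 174, 172, 173, 173, 167]
211 [170, 171, 172, 170, 171, 171, 171, 173, 171, 163, 92, 81, 166, 171, 172, 173, 170, 173, 172, 171, 174, 175, 173, 175, 167, 93, 83, 168, 175, 175, 174, 174, 173, 171, 172, 173, 174, 174, 172, 166]
214 [173, 171, 170, 170, 171, 170, 171, 171, 170, 164, 93, 79, 165, 170, 173, 171, 170, 169, 171, 171, 172, 174, 174, 173, 170, 117, 82, 165, 173, 174, 174, 175, 173, 173, 173, 172, 173, 173, 173, 166]
217 [171, 172, 169, 170, 172, 170, 169, 170, 170, 166, 116, 73, 137, 168, 172, 171, 170, 173, 172, 172, 172, 172, 171, 173, 167, 116, 77, 146, 171, 173, 173, 175, 173, 172, 174, 173, 175, 174, 174, 166]
```

The trailing pointer now rests against the home pointer with no gap, and the rider reads 38.0 ± 0.4 mm across three views. Next I go to the handle.

Emit:
advance(segments=[[[0,0.0003,0,0,0,0],[0,-0.004,0,0,0,0],[0,-0.01,-0.01,0,0,0],[0,-0.01,-0.03,0,0,0],[0,-0.03,-0.03,0,0,0],[0,-0.04,-0.006,0,0,0],[0.003,-0.045,0,0,0,0],[0.004,-0.045,0,0,0,0],[0.004,-0.045,0,0,0,0],[0,-0.045,0,0,0,0],[0,-0.035,0,0,0,0],[0,-0.02,0,0,0,0],[0,-0.011,0,0,0,0],[0,0,0,0,0,0]]])

```text
clock: 7.95
tcp_pos: [0.4912, -0.1556, 0.1502]
ee_rot: [180.0, 0.0, 163.9]
contact_force: [0.9, 0.1, -0.3]
gripper_width: 0.001
grip_force: 0.0
```

```bash
python3 - <<'E'
from h import *
w=grab('wrist','w5');t=grab('top','t5')
c=robot.sense();print(c['tcp_pos'],c['contact_force'],w['origin'])
E
```

```text
[ 0.49147225 -0.15464818  0.14998117] [-0.04079747 -0.17189614  0.65437798] [ 0.42119052 -0.1347071   0.29203841]
```

View pics/w5.png

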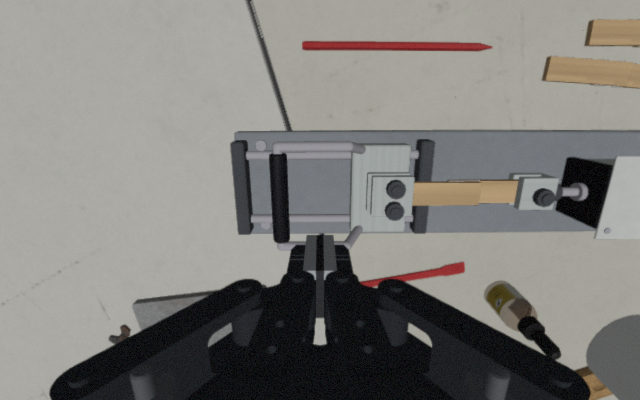

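The picture shows the crossbar from (280,155) to (281,242), with edges at u 273 and 288. The carriage's front edge is at u 351, so the opening is u 288–351.

```bash
python3 - <<'E'
from h import *
w=grab('wrist');t=grab('top')
P0=np.array([0.58711846,0.20071357,0.063]);a=np.radians(-105.89);ex=np.array([np.cos(a),np.sin(a),0]);ey=np.array([-ex[1],ex[0],0])
loc=lambda p:np.round([(p-P0)@ex,(p-P0)@ey,p[2]],4)
for n,p in dict(top=(280,155),bot=(281,242),mid=(280.5,198)).items(): print(n,loc(onz(w,*p,.056)))
for u in(273,288): print(u,loc(onz(w,u,198,.056)))
for u in(345,351): print(u,loc(onz(w,u,198,.056)))
print('tri',loc(tri(w,(280.5,198),t,(410.1,213.4))[0]))
c=robot.sense();print(loc(c['tcp_pos']))
g=cv2.cvtColor(cv2.imread('pics/w5.png'),6);print(g[198,262:296].tolist(),g[180,340:360].tolist())
E
```

```text
top [ 0.3976 -0.0288  0.056 ]
bot [0.3996 0.0448 0.056 ]
mid [0.3985 0.006  0.056 ]
273 [0.4046 0.006  0.056 ]
288 [0.3925 0.006  0.056 ]
345 [0.3466 0.006  0.056 ]
351 [0.3417 0.006  0.056 ]
tri [0.3997 0.0051 0.0603]
[0.3677 0.0053 0.1498]
[119, 120, 120, 122, 121, 123, 122, 120, 118, 58, 16, 21, 22, 30, 26, 29, 40, 32, 33, 27, 21, 14, 18, 14, 10, 30, 73, 116, 121, 121, 124, 120, 121, 120] [120, 121, 123, 122, 119, 122, 122, 120, 120, 118, 88, 93, 143, 155, 161, 163, 163, 166, 166, 162]
```

Emit:
advance(segments=[[[0,0,0.02,0,0,0],[0,0,0.03,0,0,0],[0,0,0.03,0,0,0],[0,0,0.02,0,0,0],[0,0,0.008,0,0,0],[0,-0.004,0,0,0,0],[0,-0.004,0,0,0,0],[0,-0.003,0,0,0,0],[0,-0.0015,0,0,0,0],[0,0,0,0,0,0]]])

```text
clock: 9.4
tcp_pos: [0.4882, -0.1673, 0.0422]
ee_rot: [180.0, 0.0, 164.0]
contact_force: [0.4, 0.4, -0.3]
gripper_width: 0.007
grip_force: 0.4
```

Emit:
advance(segments=[[[0,-0.001,0,0,0,0],[0,-0.001,0,0,0,0],[0,-0.001,0,0,0,0],[0,-0.001,0,0,0,0],[0,-0.001,0,0,0,0],[0,-0.001,0,0,0,0],[0,-0.001,0,0,0,0],[0,-0.001,0,0,0,0],[0,0,0,0,0,0]]])

```text
clock: 10.52
tcp_pos: [0.4856, -0.1749, 0.0418]
ee_rot: [-180.0, 0.0, 164.0]
contact_force: [1.3, 2.0, 1.9]
gripper_width: -0.001
grip_force: 1.3
```

```bash
cat > st.py <<'E'
from h import *
import sys
P0=np.array([0.58711846,0.20071357,0.063]);a=np.radians(-105.89);ex=np.array([np.cos(a),np.sin(a),0]);ey=np.array([-ex[1],ex[0],0])
loc=lambda p:np.round([(p-P0)@ex,(p-P0)@ey,p[2]],4)
F=[]
for i in range(3):
    w=grab('wrist',sys.argv[1]);c=robot.sense();F.append(c['contact_force'])
t=grab('top','t_'+sys.argv[1])
print(loc(c['tcp_pos']),'F along pull',np.mean(F,0)@ex,'Fz',np.mean(F,0)[2])
# carriage corner/front edge: brightness step grey->light along line y=-.02, at z .056
g=cv2.cvtColor(w['color'],cv2.COLOR_RGB2GRAY)
r=[]
for y in(-.012,-.008,-.004):
    xs=np.arange(.30,.42,.0005);v=[]
    for x in xs:
        u=proj(w,[*(P0+x*ex+y*ey)[:2],.056]);v.append(cv2.getRectSubPix(g,(1,1),tuple(map(float,u)))[0,0])
    v=cv2.GaussianBlur(np.float32(v)[None],(1,1),0)[0] if 0 else np.float32(v)
    d=v[:-6]-v[6:];i=int(np.argmax(d));r.append((round(float(xs[i]+.0015),4),float(d[i])))
print('carriage front',r)
E
python3 st.py a1
```

```text
[0.389  0.0051 0.0417] F along pull -2.1427801567429263 Fz 1.169664013430131
carriage front [(0.401, 119.0), (0.3125, 116.0), (0.3755, 113.0)]
```

```bash
cat > tr.py <<'E'
from h import *
import sys
A=cv2.imread('pics/t5.png');B=cv2.imread(f'pics/t_{sys.argv[1]}.png')
up=lambda im,u0,u1,v0,v1:cv2.resize(im[v0:v1,u0:u1],None,fx=8,fy=8,interpolation=cv2.INTER_CUBIC)
def sh(u0,u1,v0,v1,m=22):
    r=cv2.matchTemplate(up(B,u0-4,u1+m,v0-4,v1+10),up(A,u0,u1,v0,v1),cv2.TM_CCOEFF_NORMED)
    _,s,_,p=cv2.minMaxLoc(r); return np.array(p)/8-4,s
t=grab('top')
P0=np.array([0.58711846,0.20071357,0.0]);a=np.radians(-105.89);ex=np.array([np.cos(a),np.sin(a),0])
def mm(u,v,z,s): return (onz(t,u+s[0],v+s[1],z)-onz(t,u,v,z))@ex*1000
for n,(r,z) in dict(clamp=((316,331,188,205),.06),screws=((368,381,196,214),.065),pointer=((244,255,170,189),.067)).items():
    s,q=sh(*r);print(n,s,round(q,3),'travel mm',round(mm((r[0]+r[1])/2,(r[2]+r[3])/2,z,s),2))
E
python3 tr.py a1
```

```text
clamp [3.25 0.75] 0.969 travel mm 8.18
screws [3.25  0.625] 0.958 travel mm 8.03
pointer [3.25  0.625] 0.967 travel mm 8.23
```

Emit:
advance(segments=[[[0,-0.001,0,0,0,0],[0,-0.0013,0,0,0,0],[0,-0.0013,0,0,0,0],[0,-0.0013,0,0,0,0],[0,-0.0013,0,0,0,0],[0,-0.0013,0,0,0,0],[0,-0.0013,0,0,0,0],[0,-0.0013,0,0,0,0],[0,-0.0013,0,0,0,0],[0,-0.0013,0,0,0,0],[0,-0.0013,0,0,0,0],[0,-0.0013,0,0,0,0],[0,-0.0013,0,0,0,0],[0,-0.0013,0,0,0,0],[0,-0.0013,0,0,0,0],[0,-0.0013,0,0,0,0],[0,-0.0013,0,0,0,0],[0,-0.0013,0,0,0,0],[0,-0.001,0,0,0,0],[0,0,0,0,0,0]]])

```text
clock: 13.28
tcp_pos: [0.4791, -0.1977, 0.0418]
ee_rot: [180.0, -0.0, 164.0]
contact_force: [2.1, 5.0, 0.8]
gripper_width: 0.005
grip_force: 2.8
```

```bash
python3 st.py a2|head -1; python3 tr.py a2; python3 - <<'E'
import cv2
b=cv2.imread('pics/t_a2.png')[155:210,230:320]
cv2.imwrite('pics/a2c.png',cv2.resize(b,None,fx=8,fy=8,interpolation=cv2.INTER_CUBIC))
E
```

```text
[0.4128 0.0051 0.0417] F along pull -6.025433196342418 Fz -0.3533205054399824
clamp [12.625  2.75 ] 0.962 travel mm 31.66
screws [12.875  2.75 ] 0.971 travel mm 31.93
pointer [12.625  2.625] 0.962 travel mm 32.03
```

View pics/a2c.png

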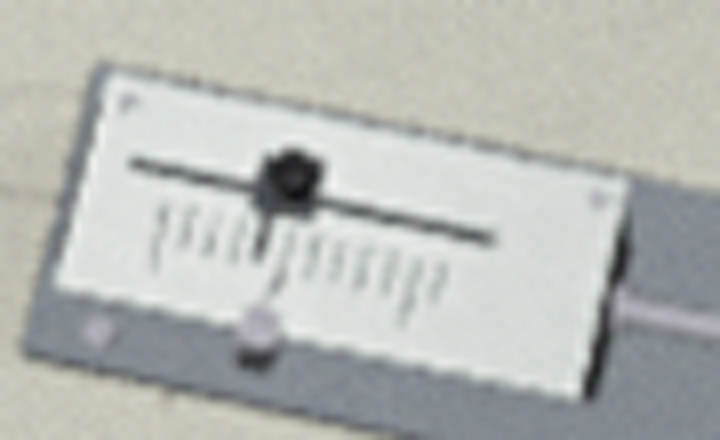

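The crop shows the own pointer and the trailing pointer moving together at crop u 262–285, with the rider finger a little ahead near (280,285). Travel is 31.9 mm and the force of 6 N agrees, so about 6.1 mm remain.

Emit:
advance(segments=[[[0,-0.001,0,0,0,0],[0,-0.001,0,0,0,0],[0,-0.001,0,0,0,0],[0,-0.001,0,0,0,0],[0,-0.001,0,0,0,0],[0,-0.0008,0,0,0,0],[0,-0.0003,0,0,0,0],[0,0,0,0,0,0],[0,0,0,0,0,0]]])

```text
clock: 14.65
tcp_pos: [0.4775, -0.2033, 0.0418]
ee_rot: [179.9, 0.0, 164.0]
contact_force: [3.3, 6.1, -0.2]
gripper_width: -0.0
grip_force: 3.3
```

```bash
python3 st.py a3|head -1; python3 tr.py a3
```

```text
[0.4186 0.0052 0.0418] F along pull -6.634446173931315 Fz -0.2460008000377226
clamp [14.875  3.125] 0.979 travel mm 37.24
screws [15.125  3.125] 0.981 travel mm 37.46
pointer [15.     3.125] 0.964 travel mm 38.04
```

Emit:
advance(segments=[[[0,-0.0003,0,0,0,0],[0,0,0,0,0,0],[0,0,0,0,0,0],[0,0,0,0,0,0],[0,0,0,0,0,0],[0,0,0,0,0,0],[0,0,0,0,0,0],[0,0,0,0,0,0],[0,0,0,0,0,0],[0,0,0,0,0,0],[0,0,0,0,0,0],[0,0,0,0,0,0],[0,0,0,0,0,0],[0,0,0,0,0,0],[0,0,0,0,0,0],[0,0,0,0,0,0],[0,0,0,0,0,0],[0,0,0,0,0,0]]])

```text
clock: 17.15
tcp_pos: [0.4774, -0.2035, 0.0418]
ee_rot: [179.9, 0.0, 164.0]
contact_force: [3.7, 5.5, -0.2]
gripper_width: -0.001
grip_force: 3.3
```

```bash
python3 st.py a4|head -1; python3 tr.py a4
```

```text
[0.4188 0.0052 0.0418] F along pull -6.251637856837718 Fz 0.699585870102954
clamp [15.     3.125] 0.978 travel mm 37.54
screws [15.25   3.125] 0.977 travel mm 37.76
pointer [15.125  3.125] 0.969 travel mm 38.34
```

Emit:
advance(segments=[[[0,0.0008,0,0,0,0],[0,0.0013,0,0,0,0],[0,0.0015,0,0,0,0],[0,0.0015,0,0,0,0],[0,0.0015,0,0,0,0],[0,0.0015,0,0,0,0],[0,0.0015,0,0,0,0],[0,0.0015,0,0,0,0],[0,0.0015,0,0,0,0],[0,0.0015,0,0,0,0],[0,0.0015,0,0,0,0],[0,0.0015,0,0,0,0],[0,0.0015,0,0,0,0],[0,0.0015,0,0,0,0],[0,0.0015,0,0,0,0],[0,0.0015,0,0,0,0],[0,0.0015,0,0,0,0],[0,0.0015,0,0,0,0],[0,0.0015,0,0,0,0],[0,0.0015,0,0,0,0]]])

```text
clock: 19.9
tcp_pos: [0.4852, -0.1761, 0.0418]
ee_rot: [-180.0, -0.0, 164.0]
contact_force: [0.2, 1.0, -0.4]
gripper_width: 0.001
grip_force: 0.9
```

Emit:
advance(segments=[[[0,0.001,0,0,0,0],[0,0.001,0,0,0,0],[0,0.001,0,0,0,0],[0,0.001,0,0,0,0],[0,0.001,0,0,0,0],[0,0.001,0,0,0,0],[0,0.001,0,0,0,0],[0,0.001,0,0,0,0],[0,0.001,0,0,0,0],[0,0.001,0,0,0,0],[0,0.001,0,0,0,0],[0,0.001,0,0,0,0],[0,0.001,0,0,0,0],[0,0,0,0,0,0]]])

```text
clock: 21.65
tcp_pos: [0.4889, -0.1636, 0.0418]
ee_rot: [-180.0, 0.0, 164.0]
contact_force: [0.3, -0.4, 0.9]
gripper_width: -0.002
grip_force: 0.0
```

```bash
python3 st.py a5|head -1; python3 tr.py a5
```

```text
[0.3774 0.0053 0.0418] F along pull 0.007518304152016236 Fz -0.3113357250605863
clamp [0. 0.] 0.997 travel mm 0.0
screws [-0.375  0.   ] 0.839 travel mm -0.89
pointer [15.875  3.125] 0.924 travel mm 40.14
```

Emit:
advance(segments=[[[0,0.004,0,0,0,0],[0,0.004,0,0,0,0],[0,0.002,-0.004,0,0,0],[0,0,-0.02,0,0,0],[0,0,-0.035,0,0,0],[0,0,-0.04,0,0,0],[0,0.03,-0.03,0,0,0],[0,0.045,0,0,0,0],[0,0.045,0,0,0,0],[0,0.045,0,0,0,0],[0,0.045,0,0,0,0],[0,0.045,0,0,0,0],[0.01,0.035,0,0,0,0],[0.01,0.02,0,0,0,0],[0,0.008,0,0,0,0],[0,0,0,0,0,0]]])

```text
clock: 23.9
tcp_pos: [0.5603, 0.1572, 0.1709]
ee_rot: [-180.0, 0.0, 164.0]
contact_force: [-0.2, -0.3, -0.5]
gripper_width: -0.005
grip_force: 0.0
```

```bash
python3 - <<'E'
from h import *
w=grab('wrist','w9')
P0=np.array([0.58711846,0.20071357,0.063]);a=np.radians(-105.89);ex=np.array([np.cos(a),np.sin(a),0])
u,v=map(int,proj(w,P0+.038*ex)); print(u,v)
b=cv2.imread('pics/w9.png')[v-55:v+45,u-90:u+90]
cv2.imwrite('pics/w9c.png',cv2.resize(b,None,fx=4.4,fy=4.4,interpolation=cv2.INTER_CUBIC))
E
```

```text
331 207
```

View pics/w9c.png

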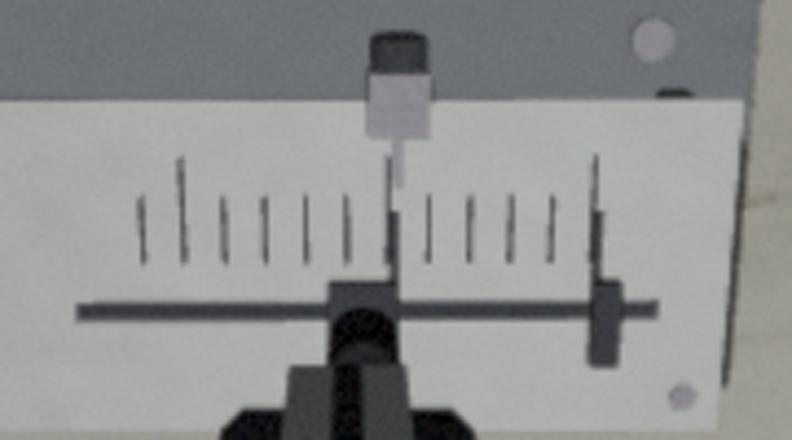

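The picture shows the trailing pointer's reading edge at crop u 399, level with the rider finger at u 398. The own pointer is back on the zero line at u 595, and the robot is touching nothing.

```bash
python3 -c "
from workcell import robot, viewer
print(robot.close_job())"
```

```text
the job is handed in; nothing more can be done
None
```

The joint was pulled to the rider (about 38 mm, between 4 and 5 N on the scale), held there about two seconds and eased home; the trailing pointer alone stays level with the rider, and the job is handed in.

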